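# Re-rack the reagent dropper bottles in the same order

### The arm

A 6-joint arm with a two-finger parallel gripper is mounted at the origin on the work surface. World frame = base frame: x ahead of the robot, y to its left, z up, the work surface at z = 0. Lengths are in m, angles in rad, forces in N, time in s.
With the tool pointing down it reaches from about 0.35 to 1 m from the base axis. Payload 7.1 kg.
Tool frame: the origin (TCP) lies between the finger pads; the fingertips stand 22 mm ahead of it and the grasp point (between the pads) lies 3 mm ahead of it; z points along the fingers, y is the line along which they close (so a half turn about z gives the same grasp; the last joint's range is limited). The gripper opens to 85 mm and grips with 20 to 120 N. Pads are 22 mm wide; open, the fingers measure 114 mm over their backs; the gripper's body (76 mm by 85 mm) begins 54 mm behind the grasp point. The pads swing forward as they close: fully open they stand 13 mm farther back than shut.
Start: joints at [1.208, 0.423, 1.63, -0, 1.089, -0.019], TCP at [0.211, 0.588, 0.253] pointing down, gripper open.
Joint ranges: [-3, 3], [-0.9, 2.11], [0.09, 2.58], [-1.31, 4.45], [0.11, 2.69], [-2.54, 2.54]. Speed limits (rad/s): [2.39, 2.39, 3.01, 3.14, 3.14, 3.14].

### API

Orientations are given as a rotation vector (axis times angle).
In Python, from rig import manip gives the robot as it stands. The module is installed in compiled form; this text tells all that it offers. Calls block until the motion is done:
- manip.move_to(position, orientation): joint-space move of the TCP to a pose.
- manip.servo_line(position, orientation=None, rate=0.15): straight line of the TCP; orientation=None keeps the orientation; rate is the mean speed in m/s.
- manip.set_joints(angles): joint-space move.
- manip.command_gripper(opening, f_grip=None): finger opening in m; f_grip is the grip in N (None keeps the last); returns when the fingers have stopped.
- manip.hold(seconds).
- manip.solve_ik(position, orientation): joint angles nearest the present ones, or None.
- manip.camera(name): name is "scene" or "top" or "wrist"; returns a dict with "image" (400x640x3 uint8, red, green, blue), "fx", "fy", "cx", "cy" (pixels), "cam_to_world" (4x4, takes a point from camera to world coordinates); the wrist camera has in their place "mount" (4x4, takes a point from camera to tool coordinates, whose origin is the TCP and whose axes are the flange's). Camera axes: x right, y down, z forward; pixel columns grow to the right and rows downward; lengths in m; the calibration is good to about 2 mm. A picture is of the moment at which its call begins: read the wrist's pose just before it. There is no depth.
A pose or a line that the arm cannot do raises manip.IKError and nothing moves.
- manip.sign_off(): hands the job in; it is judged then, once.
Readings, each from a call of its own:
- manip.get_time(): time.
- manip.get_joint_positions(): joint angles.
- manip.get_joint_vel(): joint speeds.
- manip.get_tau(): joint torques, N m.
- manip.get_position(): TCP position.
- manip.get_ee_rot(): TCP orientation.
- manip.get_contact_force(): force on the tool from outside, world axes, zero at the start.
- manip.get_torque(): the same for the moment, N m.
- manip.get_width(): finger opening in m.
- manip.get_grip_force(): force on a finger pad.
Only numpy, scipy, OpenCV 4.12 (cv2) and the standard library are available. Lean on these libraries where they do the work, as an engineer would, in place of code of your own. Each camera call takes 0.05 s, during which the arm holds its last target. There are 200 camera calls.

### The job

Move the four reagent bottles from the grey carrier into the lime-green storage rack, one to a bay, in the same order from left to right as they stand in the carrier now. Keep them upright, set each one down without dropping it, and leave all four standing on the floor of their bays.

Things in the scene. Friction and masses are not known exactly. Their poses are not given: they have to be found in the camera images.
- bottle_red_mid (a point): the milky-white plastic dropper bottle with the red screw cap (red band round its label): upright, loose, about 75 g, round body 40 mm in diameter up to 66 mm, sloping shoulder, cap 26 mm in diameter from 80 to 105 mm above its foot, 105 mm tall in all. This point is on its axis half-way up, 52.5 mm above its foot; z is the bottle's axis, its yaw is of no meaning
- bottle_yellow_mid (a point): the milky-white plastic dropper bottle with the yellow screw cap (yellow band round its label): upright, loose, about 75 g, round body 40 mm in diameter up to 66 mm, sloping shoulder, cap 26 mm in diameter from 80 to 105 mm above its foot, 105 mm tall in all. This point is on its axis half-way up, 52.5 mm above its foot; z is the bottle's axis, its yaw is of no meaning
- bottle_blue_mid (a point): the milky-white plastic dropper bottle with the blue screw cap (blue band round its label): upright, loose, about 75 g, round body 40 mm in diameter up to 66 mm, sloping shoulder, cap 26 mm in diameter from 80 to 105 mm above its foot, 105 mm tall in all. This point is on its axis half-way up, 52.5 mm above its foot; z is the bottle's axis, its yaw is of no meaning
- bottle_black_mid (a point): the milky-white plastic dropper bottle with the black screw cap (black band round its label): upright, loose, about 75 g, round body 40 mm in diameter up to 66 mm, sloping shoulder, cap 26 mm in diameter from 80 to 105 mm above its foot, 105 mm tall in all. This point is on its axis half-way up, 52.5 mm above its foot; z is the bottle's axis, its yaw is of no meaning
- liner_red: the red square drip liner of the carrier, 60 x 60 mm outside, walls 3 mm thick and 12 mm high, fixed in the carrier; the red bottle stands in it at the start. It stays there and so shows where that bottle stood in the row. Origin: centre of its underside; the bottle's foot is 3 mm above it; axes parallel to the carrier's
- liner_yellow: the yellow square drip liner of the carrier, 60 x 60 mm outside, walls 3 mm thick and 12 mm high, fixed in the carrier; the yellow bottle stands in it at the start. It stays there and so shows where that bottle stood in the row. Origin: centre of its underside; the bottle's foot is 3 mm above it; axes parallel to the carrier's
- liner_blue: the blue square drip liner of the carrier, 60 x 60 mm outside, walls 3 mm thick and 12 mm high, fixed in the carrier; the blue bottle stands in it at the start. It stays there and so shows where that bottle stood in the row. Origin: centre of its underside; the bottle's foot is 3 mm above it; axes parallel to the carrier's
- liner_black: the black square drip liner of the carrier, 60 x 60 mm outside, walls 3 mm thick and 12 mm high, fixed in the carrier; the black bottle stands in it at the start. It stays there and so shows where that bottle stood in the row. Origin: centre of its underside; the bottle's foot is 3 mm above it; axes parallel to the carrier's
- carrier: light-grey bottle carrier, fixed: 74 mm (its x) by 276 mm (its y), walls 24 mm high (ends 34 mm), at each end a steel bar handle up to 62 mm high, 150 mm from the middle. Origin: middle of its underside, on the table. Its y axis points to the row's left end as the robot sees it (yaw within 0.3 rad); its places lie at x = 0, y = +96, +32, -32, -96 mm, left to right
- rack: lime-green storage rack, fixed: 70 mm (its x) by 262 mm (its y), four empty bays 58 x 58 mm inside, floor 8 mm and walls 36 mm above the table (end boards 46 mm). Origin: middle of its underside, on the table. Its y axis points to its left end as the robot sees it (yaw within 0.3 rad); bay centres at x = 0, y = +96, +32, -32, -96 mm, left to right. A seated bottle's mid-point is 60.5 mm up

How it is judged:
At the end, for the whole second after the job is handed in: Each bottle stands in the bay with the same number from the left as its place in the carrier at the start (its liner): mid-point within 14 mm of the bay centre along the rack's x and y, 55 to 66 mm above the rack's underside, upright within 0.12 rad, at rest (((y of liner_red in the frame of carrier between 0.076 and 0.116 m and y of bottle_red_mid in the frame of rack between 0.082 and 0.11 m) or (y of liner_red in the frame of carrier between 0.012 and 0.052 m and y of bottle_red_mid in the frame of rack between 0.018 and 0.046 m) or (y of liner_red in the frame of carrier between -0.052 and -0.012 m and y of bottle_red_mid in the frame of rack between -0.046 and -0.018 m) or (y of liner_red in the frame of carrier between -0.116 and -0.076 m and y of bottle_red_mid in the frame of rack between -0.11 and -0.082 m)) and x of bottle_red_mid in the frame of rack between -0.014 and 0.014 m and z of bottle_red_mid in the frame of rack between 0.055 and 0.066 m and angle between each of bottle_red_mid, bottle_yellow_mid, bottle_blue_mid, bottle_black_mid's own z axis and vertical below 0.12 rad and linear speed of each of bottle_red, bottle_yellow, bottle_blue, bottle_black below 0.02 m/s and ((y of liner_yellow in the frame of carrier between 0.076 and 0.116 m and y of bottle_yellow_mid in the frame of rack between 0.082 and 0.11 m) or (y of liner_yellow in the frame of carrier between 0.012 and 0.052 m and y of bottle_yellow_mid in the frame of rack between 0.018 and 0.046 m) or (y of liner_yellow in the frame of carrier between -0.052 and -0.012 m and y of bottle_yellow_mid in the frame of rack between -0.046 and -0.018 m) or (y of liner_yellow in the frame of carrier between -0.116 and -0.076 m and y of bottle_yellow_mid in the frame of rack between -0.11 and -0.082 m)) and x of bottle_yellow_mid in the frame of rack between -0.014 and 0.014 m and z of bottle_yellow_mid in the frame of rack between 0.055 and 0.066 m and ((y of liner_blue in the frame of carrier between 0.076 and 0.116 m and y of bottle_blue_mid in the frame of rack between 0.082 and 0.11 m) or (y of liner_blue in the frame of carrier between 0.012 and 0.052 m and y of bottle_blue_mid in the frame of rack between 0.018 and 0.046 m) or (y of liner_blue in the frame of carrier between -0.052 and -0.012 m and y of bottle_blue_mid in the frame of rack between -0.046 and -0.018 m) or (y of liner_blue in the frame of carrier between -0.116 and -0.076 m and y of bottle_blue_mid in the frame of rack between -0.11 and -0.082 m)) and x of bottle_blue_mid in the frame of rack between -0.014 and 0.014 m and z of bottle_blue_mid in the frame of rack between 0.055 and 0.066 m and ((y of liner_black in the frame of carrier between 0.076 and 0.116 m and y of bottle_black_mid in the frame of rack between 0.082 and 0.11 m) or (y of liner_black in the frame of carrier between 0.012 and 0.052 m and y of bottle_black_mid in the frame of rack between 0.018 and 0.046 m) or (y of liner_black in the frame of carrier between -0.052 and -0.012 m and y of bottle_black_mid in the frame of rack between -0.046 and -0.018 m) or (y of liner_black in the frame of carrier between -0.116 and -0.076 m and y of bottle_black_mid in the frame of rack between -0.11 and -0.082 m)) and x of bottle_black_mid in the frame of rack between -0.014 and 0.014 m and z of bottle_black_mid in the frame of rack between 0.055 and 0.066 m); the robot touches nothing.
It fails at once if a bottle is tipped over (more than 40 degrees from upright) (angle between any of bottle_red_mid, bottle_yellow_mid, bottle_blue_mid, bottle_black_mid's own z axis and vertical above 0.7 rad).
It fails at once if a bottle is dropped (falls freely at more than 0.8 m/s, as from over 30 mm) ((linear speed of bottle_red above 0.8 m/s and contact force between bottle_red and anything else below 0.01 N) or (linear speed of bottle_yellow above 0.8 m/s and contact force between bottle_yellow and anything else below 0.01 N) or (linear speed of bottle_blue above 0.8 m/s and contact force between bottle_blue and anything else below 0.01 N) or (linear speed of bottle_black above 0.8 m/s and contact force between bottle_black and anything else below 0.01 N)).
It also fails if it takes over 109 s, if anything falls off the work surface, if the arm or the gripper's body presses on something with over 40 N, if the wrist force passes 120 N, or if a joint passes its speed limit or range.

## Working session

There is one attempt and no reset: what is moved stays moved. The work goes in short steps, each a Python script; the robot and the scene stay as the last script left them, time stands still between calls to the robot, and variables do not carry over. Pictures are saved under pics/ and viewed, at most 14 in all, crops included, and the job is handed in when it is done.

```bash
mkdir -p pics; python3 - <<'E'
from rig import manip
import cv2
for n in("scene","top"):
    c=manip.camera(n); cv2.imwrite(f"pics/{n}0.png",c["image"][:,:,::-1]); print(n,c["fx"],c["fy"],c["cx"],c["cy"],c["cam_to_world"].round(4).tolist())
print(manip.get_time(),manip.get_ee_rot(),manip.camera("wrist")["mount"].round(3).tolist())
E
```

```text
scene 512.3012553090288 512.3012553090288 323.5390183228104 195.63119539366048 [[-0.3778, 0.7294, -0.5703, 1.234], [0.9258, 0.3043, -0.2242, 0.2651], [0.01, -0.6127, -0.7903, 1.0632], [0.0, 0.0, 0.0, 1.0]]
top 370.7001248813968 370.7001248813968 321.4562482926066 206.41780748230374 [[0.0256, -0.9955, 0.0917, 0.4567], [-0.9989, -0.0291, -0.0378, 0.001], [0.0403, -0.0907, -0.9951, 0.8816], [0.0, 0.0, 0.0, 1.0]]
0.1 [-5.37346829e-01 -3.09501559e+00  2.17981675e-03] [[-0.001, -0.95, -0.312, 0.08], [1.0, -0.001, -0.001, -0.001], [0.0, -0.312, 0.95, -0.121], [0.0, 0.0, 0.0, 1.0]]
```

View pics/top0.png

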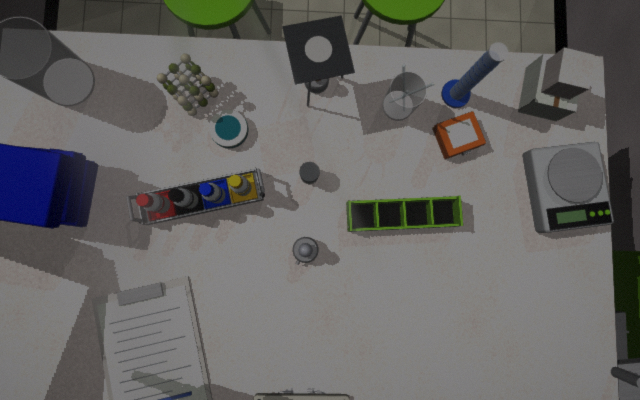

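View pics/scene0.png

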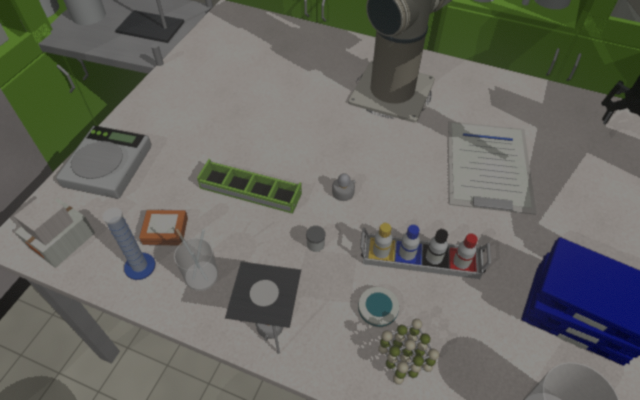

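Carrier order, left to right (top view): red (150,200), black (181,197), blue (211,192), yellow (238,185). The rack is at (405,213). I'll take wrist views of both.

```bash
cat > h.py <<'E'
from rig import manip
import numpy as np, cv2
from scipy.spatial.transform import Rotation as Ro
def ori(yaw):  # tool down, closing axis y along world x turned by yaw
    y=np.array([np.cos(yaw),np.sin(yaw),0]);z=np.array([0,0,-1.]);x=np.cross(y,z)
    return Ro.from_matrix(np.c_[x,y,z]).as_rotvec()
def shot(n):
    T=np.eye(4);T[:3,3]=manip.get_position();T[:3,:3]=Ro.from_rotvec(manip.get_ee_rot()).as_matrix()
    c=manip.camera(n);T=T@c["mount"] if n=="wrist" else c["cam_to_world"]
    return dict(im=c["image"][:,:,::-1].copy(),K=(c["fx"],c["fy"],c["cx"],c["cy"]),T=np.array(T))
def ray(s,u,v):
    fx,fy,cx,cy=s["K"];d=s["T"][:3,:3]@np.array([(u-cx)/fx,(v-cy)/fy,1.]);return s["T"][:3,3],d
def plane(s,uv,z):
    o,d=ray(s,*uv);return o+d*(z-o[2])/d[2]
def proj(s,p):
    q=s["T"][:3,:3].T@(np.asarray(p)-s["T"][:3,3]);fx,fy,cx,cy=s["K"];return np.array([fx*q[0]/q[2]+cx,fy*q[1]/q[2]+cy])
E
python3 - <<'E'
from h import *
import pickle
t=shot("top")
ends=lambda a,b,z:(plane(t,a,z),plane(t,b,z))
c=ends((138,208),(258,185),.02); r=ends((349,215),(460,210),.04)
out={}
for n,(a,b) in(("car",c),("rack",r)):
    m=(a+b)/2;d=a-b;yaw=np.arctan2(-d[0],d[1]);print(n,m,yaw,np.hypot(*d[:2]))
    # camera about 0.08 to tool +x; put the optical axis on the middle
    x=np.array([-np.sin(yaw),np.cos(yaw),0]); p=m+0.06*x*0; p[2]=0.36
    manip.move_to(p,ori(yaw)); s=shot("wrist"); out[n]=s; print(s["T"][:3,3],manip.get_time())
    cv2.imwrite(f"pics/w_{n}.png",s["im"])
out["top"]=t; out["scene"]=shot("scene"); pickle.dump(out,open("s.pkl","wb"))
E
```

```text
car [0.55105228 0.25298515 0.02      ] 0.22423346172420203 0.27766112996658826
[0.53221356 0.33059544 0.4803854 ] 2.0333
rack [ 0.52589593 -0.22315825  0.04      ] 0.07325114085504078 0.2582793283583188
[ 0.51981851 -0.14380299  0.48070449] 3.825
```

View pics/w_car.png

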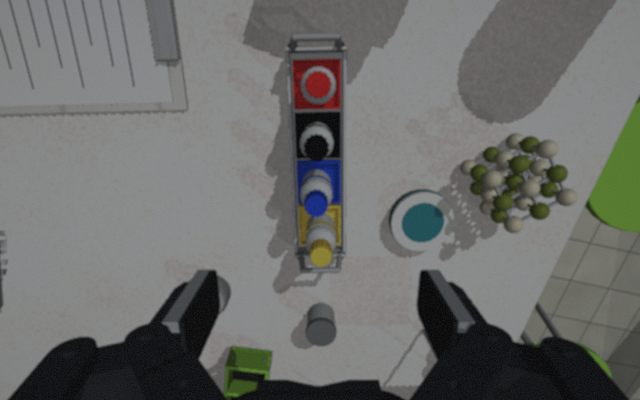

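View pics/w_rack.png

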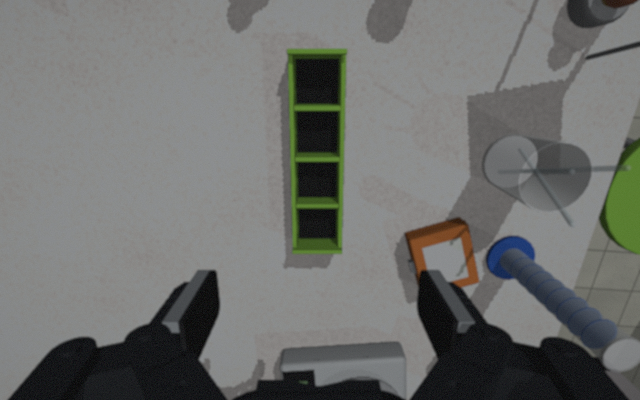

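Both wrist views are clear. Caps: red (318,84), black (317,146), blue (316,203), yellow (320,253). The empty rack spans rows 50–252 and cols 288–346. Next I'll measure the rack silhouette and the caps.

```bash
python3 - <<'E'
from h import *
import pickle
S=pickle.load(open("s.pkl","rb"))
s=S["rack"];hsv=cv2.cvtColor(s["im"],cv2.COLOR_BGR2HSV)
m=cv2.inRange(hsv,(35,90,50),(60,255,255));n,l,st,ce=cv2.connectedComponentsWithStats(m)
k=l[53-3:60,315].max();m=(l==k).astype(np.uint8);print(st[k])
# side outlines at z=.036, fitted from rows well inside; end outlines at z=.046
rows=[v for v in range(60,240)];L=[];R=[]
for v in rows:
    u=np.flatnonzero(m[v]);L.append(plane(s,(u[0]-.5,v),.036));R.append(plane(s,(u[-1]+.5,v),.036))
L,R=np.array(L),np.array(R)
cols=range(296,340);A=[];B=[]
for u in cols:
    v=np.flatnonzero(m[:,u]);A.append(plane(s,(u,v[0]-.5),.046));B.append(plane(s,(u,v[-1]+.5),.046))
A,B=np.median(A,0),np.median(B,0)
f=lambda P:np.polyfit(P[:,1],P[:,0],1)
pl,pr=f(L),f(R);sl=(pl[0]+pr[0])/2;yaw=-np.arctan(sl)
yc=(A[1]+B[1])/2;xc=(np.polyval(pl,yc)+np.polyval(pr,yc))/2
print("rack",xc,yc,yaw,pl[0],pr[0],"width",abs(np.polyval(pl,yc)-np.polyval(pr,yc))*np.cos(yaw),"len",np.hypot(*(A-B)[:2]))
# bay check: wall-divider
tiles=[cv2.resize(S["car"]["im"][60:275,270:365],None,fx=2.7,fy=2.7,interpolation=cv2.INTER_CUBIC),
 cv2.resize(S["top"]["im"][155:235,120:280],None,fx=3,fy=3,interpolation=cv2.INTER_CUBIC)]
h=600;c=np.zeros((h,800,3),np.uint8);c[:tiles[0].shape[0],:tiles[0].shape[1]]=tiles[0][:600];c[:240,270:750]=tiles[1]
x=cv2.resize(S["scene"]["im"][215:285,350:500],None,fx=3,fy=3,interpolation=cv2.INTER_CUBIC);c[260:470,270:720]=x
cv2.imwrite("pics/crop.png",c)
E
```

```text
[ 287   49   60  205 4775]
rack 0.5246861560535578 -0.22662750679947508 0.07318339286672368 -0.07372343530463521 -0.07290521562547515 width 0.06896259023602425 len 0.26105542407883714
```

View pics/crop.png

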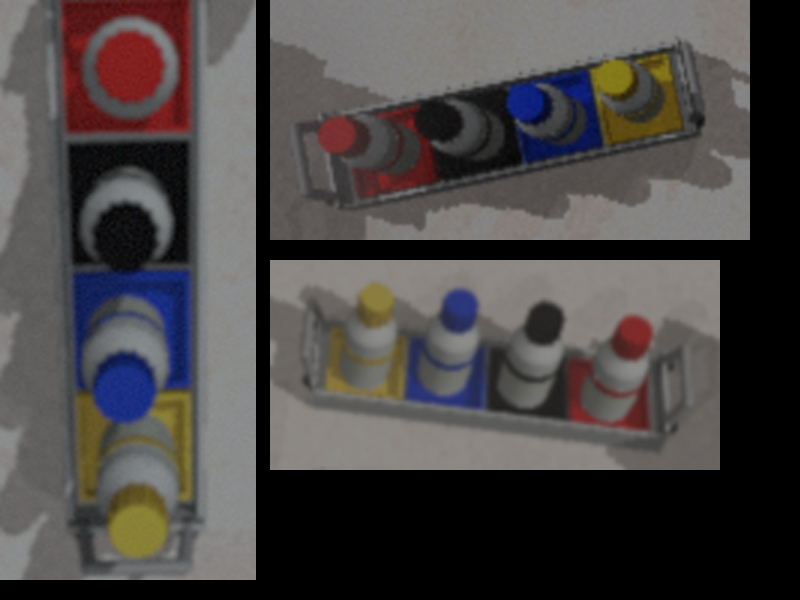

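Crop: cap-top disc centres in the wrist view are red (318.1,84.4), black (316.3,148.5), blue (315.9,204.8) and yellow (321.5,255.2). I'll triangulate them against the top and scene views.

```bash
python3 - <<'E'
from h import *
import pickle
S=pickle.load(open("s.pkl","rb"))
w=dict(red=(318.1,84.4),black=(316.3,148.5),blue=(315.9,204.8),yellow=(321.5,255.2))
t=dict(red=(143.,200.3),black=(175.7,195),blue=(204.7,189),yellow=(234,181.5))
sc=dict(red=(471.5,237),black=(442,231.5),blue=(413.5,229),yellow=(385.5,226.5))
def tri(rs):
    A=0;b=0
    for o,d in rs:
        d=d/np.linalg.norm(d);P=np.eye(3)-np.outer(d,d);A=A+P;b=b+P@o
    p=np.linalg.solve(A,b);return p,[np.linalg.norm(np.cross(p-o,d/np.linalg.norm(d))) for o,d in rs]
P=[]
for k in w:
    p,e=tri([ray(S["car"],*w[k]),ray(S["top"],*t[k]),ray(S["scene"],*sc[k])])
    q=plane(S["car"],w[k],.112);P.append(q);print(k,p.round(4),np.round(e,4),"plane",q.round(4))
P=np.array(P);print(np.hypot(*(np.diff(P,axis=0)[:,:2].T)))
d=P[0]-P[3];print("yaw",np.arctan2(-d[0],d[1]),P.mean(0))
# carrier yaw/centre from its wall-top outline: liner blobs
hsv=cv2.cvtColor(S["car"]["im"],cv2.COLOR_BGR2HSV)
for k,lo,hi,r in(("red",(0,120,60),(8,255,255),(55,115)),("yellow",(18,100,60),(35,255,255),(200,275)),("blue",(110,120,50),(130,255,255),(150,215))):
    m=cv2.inRange(hsv,lo,hi);m[:r[0]]=0;m[r[1]:]=0;m[:,:285]=0;m[:,350:]=0
    ys,xs=np.nonzero(m);print(k,[plane(S["car"],c,.018).round(4)[:2].tolist() for c in((xs.min()-.5,(ys.min()+ys.max())/2),(xs.max()+.5,(ys.min()+ys.max())/2),(319,ys.min()-.5),(319,ys.max()+.5))])
E
```

```text
red [0.53   0.3392 0.1125] [0.002  0.0014 0.003 ] plane [0.5309 0.3375 0.112 ]
black [0.5424 0.2749 0.1137] [0.0011 0.0026 0.0032] plane [0.5435 0.2741 0.112 ]
blue [0.5571 0.2147 0.1125] [0.0021 0.0006 0.0025] plane [0.557  0.2124 0.112 ]
yellow [0.5757 0.1553 0.1136] [0.002  0.0017 0.0019] plane [0.5773 0.1529 0.112 ]
[0.06457071 0.06318148 0.06292293]
yaw 0.2460887742741879 [0.55217208 0.24421758 0.112     ]
red [[0.4988, 0.3331], [0.5567, 0.3463], [0.5249, 0.369], [0.5383, 0.3108]]
yellow [[0.5489, 0.1316], [0.6084, 0.1452], [0.5675, 0.1837], [0.589, 0.0901]]
blue [[0.5314, 0.2016], [0.5908, 0.2152], [0.5532, 0.246], [0.5709, 0.1691]]
```

Cap tops come out at z≈0.112, so the feet are at about 0.007, and the pitch is about 64 mm. The rack measures 69×261 mm against the 70×262 mm given. I'll grip each bottle by the body, closing across the row, and do yellow first.

```bash
cat >> h.py <<'E'
CY,RY,RC=.228,.0732,np.array([.5247,-.2266])
POS=dict(red=(.5307,.3382,0),black=(.5432,.2744,1),blue=(.557,.2134,2),yellow=(.5768,.1539,3))
def carry(k):
    x,y,i=POS[k];ly=(.096,.032,-.032,-.096)[i]
    b=RC+ly*np.array([-np.sin(RY),np.cos(RY)])
    manip.command_gripper(.07,40)
    manip.move_to([x,y,.24],ori(CY)); manip.servo_line([x,y,.14],rate=.25)
    manip.servo_line([x,y,.067],rate=.08); f0=manip.get_contact_force()
    manip.command_gripper(.03,40); print(k,"w",manip.get_width(),"F",manip.get_grip_force(),f0.round(1) if hasattr(f0,'round') else f0)
    manip.servo_line([x,y,.09],rate=.06); manip.servo_line([x,y,.24],rate=.2)
    print("held",manip.get_width(),manip.get_grip_force())
    manip.move_to([*b,.24],ori(RY)); manip.hold(.2); manip.servo_line([*b,.12],rate=.2)
    manip.servo_line([*b,.074],rate=.06); manip.servo_line([*b,.0685],rate=.02); manip.hold(.2)
    print("down",np.round(manip.get_contact_force(),1),np.round(manip.get_position(),4))
    manip.command_gripper(.07); manip.servo_line([*b,.1],rate=.06);manip.servo_line([*b,.24],rate=.25)
    print("t",manip.get_time())
E
python3 - <<'E'
from h import *
carry("yellow")
s=shot("wrist");cv2.imwrite("pics/w1.png",s["im"]);t=shot("top");cv2.imwrite("pics/t1.png",t["im"])
E
```

```text
yellow w 0.03885177596556976 F 39.9210387468338 [-0.1 -0.4 -0. ]
held 0.03882038108565542 40.24592041969299
down [ 0.2 -0.7 -1.1] [ 0.5318 -0.3224  0.0686]
t 15.1167
```

View pics/w1.png

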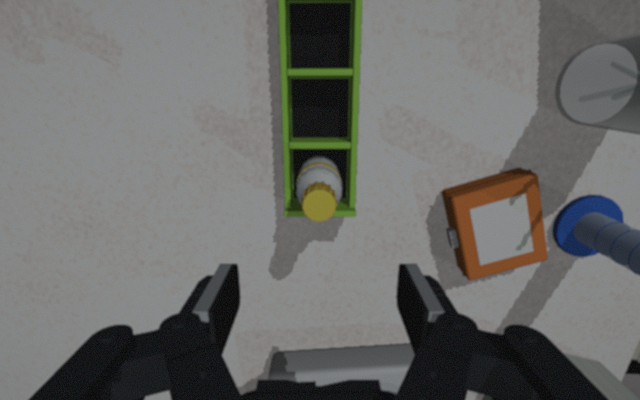

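Yellow stands upright in the rightmost bay, with its cap top at about (319,204). On to the other three.

```bash
python3 - <<'E'
from h import *
for k in("blue","black","red"): carry(k)
m=RC+.0*RC
manip.move_to([*m,.36],ori(RY))
s=shot("wrist");cv2.imwrite("pics/w2.png",s["im"])
import pickle;pickle.dump(s,open("s2.pkl","wb"));cv2.imwrite("pics/sc2.png",shot("scene")["im"])
# where cap tops of correctly centred bottles would appear
for ly in(.096,.032,-.032,-.096):
    b=RC+ly*np.array([-np.sin(RY),np.cos(RY)]);print(proj(s,[*b,.113]).round(1),proj(s,[*(b+[.014,0]),.113]).round(1))
E
```

```text
blue w 0.038847567811286 F 39.94298994541168 [ 0.2 -0.6  0.2]
held 0.039024321386760354 40.2523398399353
down [ 0.6  0.6 -1.2] [ 0.5271 -0.2585  0.0686]
t 26.8083
black w 0.03912679735388237 F 40.15468955039978 [ 0.4 -0.4 -0.2]
held 0.0388927101772027 40.272120237350464
down [-0.4 -0.4 -0.4] [ 0.5224 -0.1947  0.0686]
t 38.375
red w 0.03903896891626586 F 40.10815501213074 [-0.1  0.8  0.3]
held 0.039100617094106276 40.255027413368225
down [ 0.6 -0.3 -0.9] [ 0.5177 -0.1309  0.0686]
t 49.9417
[319.9  74.9] [333.9  76. ]
[319.8 140. ] [333.1 141. ]
[319.8 198.4] [332.4 199.3]
[319.8 251. ] [331.8 251.8]
```

View pics/w2.png

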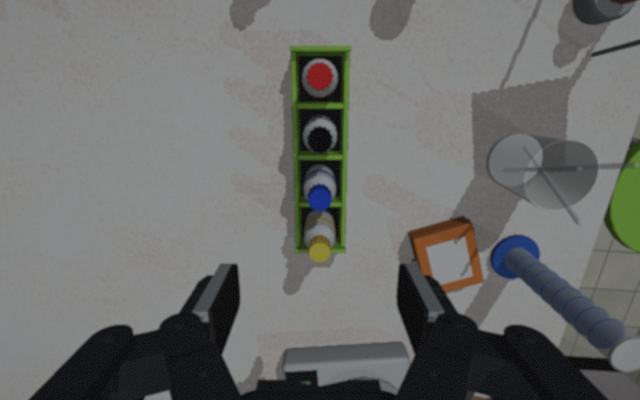

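View pics/sc2.png

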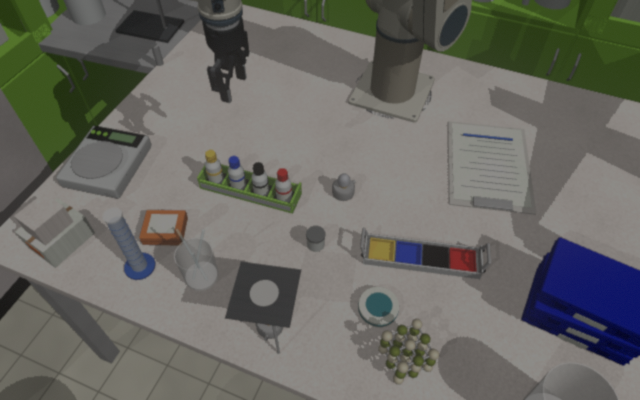

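The cap tops are at red (319,76), black (319,138), blue (320,200) and yellow (319,251). Each is within about 2 px (2 mm) of where a centred bottle should appear. All four are upright and in the right order, and the gripper is clear.

```bash
python3 -c "
from rig import manip
manip.hold(.3);print(manip.sign_off(),manip.get_time())"
```

```text
the job is handed in; nothing more can be done
the job is handed in; nothing more can be done
```

All four bottles (red, black, blue, yellow, left to right) stand upright in the matching rack bays, within about 2 mm of centre in the last wrist view, and the job was handed in after about 52 s; no verdict was returned.

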